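# Unload the compacts from the make-up dock

### The arm

A 6-joint arm with a two-finger parallel gripper is mounted at the origin on the work surface. World frame = base frame: x ahead of the robot, y to its left, z up, the work surface at z = 0. Lengths are in mm, angles in degrees, forces in N, time in s.
With the tool pointing down it reaches from about 300 to 850 mm from the base axis. Payload 4.2 kg.
Tool frame: the origin (TCP) lies at the very end of the fingers, on their centre line; the grasp point (between the pads) lies 19 mm behind it; x points along the fingers, z is the direction in which the jaws open and shut, and the axes are right-handed (so a half turn about x gives the same grasp; the last joint's range is limited). The gripper opens to 91 mm and grips with 3 to 60 N. Pads are 32 mm wide; open, the fingers measure 118 mm over their backs; the gripper's body (76 mm by 178 mm) begins 60 mm behind the grasp point.
Start: joints at [74.37, 18.312, 89.639, -0, 72.044, -1.146], TCP at [143.818, 556.74, 213.976] pointing down, gripper open.
Joint ranges: [-177.97, 177.97], [-48.28, 115.42], [12.27, 149.76], [-77.06, 257.06], [2.81, 150.46], [-146.56, 146.56]. Speed limits (degrees/s): [147.25, 147.25, 180, 180, 180, 180].

### API

Orientations are given as [roll, pitch, yaw] about the fixed x, y, z axes, in that order (R = Rz(yaw) Ry(pitch) Rx(roll)).
In Python, from workcell import state, grab_frame, camera_info, env, search_frame, place_of gives the robot as it stands.
- The arm moves only by the tool drive_tool, never from a script. Its argument "plan" is a list of rows, each a list of 7 numbers: the turn, a rotation vector about the world's x, y, z in degrees, then the shift along the world's x, y, z in mm, then the finger opening in mm, from 0 to 91.2. In form: [[wx, wy, wz, dx, dy, dz, jaw], ...]. A call has 1 to 10 rows; each row is the pose to reach, as a shift and turn from the pose measured when the call began; what a row does not reach only later rows make up. A row lasts 1/8 s, in which the tool goes at most 62.5 mm and 10.7 degrees, less where a joint would pass 70% of its speed; a pose out of reach is approached as far as the arm can. A call with a gripper value outside its range is refused whole. The fingers move at their own pace and stop on an object; "grip_force" is the grip in N (left out, the last holds). Time passes only in rows, so rows that repeat a pose let the fingers close. It gives the time, the measured TCP pose, the force and the opening at its end, in the units of the state.
- state(): the state, without advancing time (a new reading comes with each control period).
- grab_frame(name): name is "scene" or "top"; returns the picture (384x512x3 uint8, red, green, blue); there is no depth.
- camera_info(name): a dict with "intrinsics" (3x3 intrinsics, pixels), "k1" (the pictures are not rectified: a ray, as slopes to the right and down, at radius r is drawn at 1 + k1 r^2 times it, then the intrinsics apply), "origin" and "orientation" of the camera in the world. Camera axes: x right, y down, z forward; pixel columns grow to the right and rows downward; lengths in mm; the calibration is good to about 2 mm. A picture is of the moment at which its call begins. camera_info takes no time and is no camera call.
- env.job_done(): hands the job in, once; it reports no verdict.
Trained networks look in the newest picture that a camera, given by its name, has taken for a name from the list of things; names that differ only in an ending like _2 or _b are one class to them, and where a whole thing is asked for, a point or a joint stands for the part that bears it (a point fixed in the world has none). Each returns a list of dicts, best first, with "p" (0 to 1); they miss things now and then, are a little off and sometimes report something else, mostly with a low value. They report only what shows in the picture. A call takes as long as a camera call.
- search_frame(camera, label): "rect" ([left, top, right, bottom] as shares, 0 to 1, of the picture: columns of its width, rows of its height, round what is visible of it).
- place_of(camera, label): "location" ([column, row] as shares, 0 to 1, of the picture: columns of its width, rows of its height: a listed point, or the origin of a listed thing).
The state is a dict: "time_s": time; "qpos": joint angles; "qvel": joint speeds; "effort": joint torques, N m; "ee_pos": TCP position; "ee_rot": TCP orientation; "force": force on the tool from outside, world axes, zero at the start; "torque": the same for the moment, N m; "gripper_width": finger opening in mm.
Only numpy, scipy, OpenCV 4.12 (cv2) and the standard library are available. Lean on these libraries where they do the work, as an engineer would, in place of code of your own. Each camera call takes 0.05 s, during which the arm holds its last target. There are 200 camera calls.

### The job

Take the caddy off the stand pad in front of the compact dock, push every make-up compact out of its bay with the ejector tab above it, and lay the compacts side by side in the bamboo tray, flat and lid up. When all of them are in the tray, put the caddy back squarely on the middle of its stand pad, upright; leave the other things on the table alone.

Things in the scene. Friction and masses are not known exactly. Their poses are not given: they have to be found in the camera images.
- dock: Fixed white dock, 118 mm deep, 272 wide, 36 high, clear roof. Origin: on the table, middle of its open mouth face; +x INTO the dock. Four bays, 1 to 4 from -y to +y, centred at y = -99, -33, 33, 99 mm, 58 mm wide, 28 high inside, floor 5 mm above the table. A fixed grey stand pad (top 4 mm up) lies before the mouths, x -125 to -1 mm, 250 mm wide.
- stand (a point): The caddy's place: on top of the stand pad (4 mm above the table), 68 mm in front of the mouth face, middle of the dock's width. Axes as the dock's.
- caddy: White caddy full of bottles, 84 (x) x 230 (y) mm, walls 60 mm high, about 0.5 kg. Origin: centre of its underside. Handle: wooden bar along its y over its middle, 16 mm wide (x), 120 to 134 mm above the underside, on end posts; contents reach at most 85 mm up. It starts on the stand pad, blocking all four mouths.
- heat_mat: Fixed flat black heat mat, 270 (x) x 130 (y) x 3 mm, origin centre of its underside; lies empty to the left or right of the dock: a free spot for the caddy, long side along x. It and the tray swap sides from start to start.
- tray: Fixed low bamboo tray, outside 280 (x) x 130 (y) x 14 mm, walls and floor 4 mm thick, origin centre of its underside (inner floor at z = 4 mm). Left or right of the dock.
- compact1: Black make-up compact, 90 (x, long) x 52 (y) x 24 (z) mm, about 0.11 kg, small round silver badge on the lid (top). Origin: centre of its underside. If present it starts in bay 1, lid up, its near end about 4 mm inside the mouth, long side along the dock's x. None when absent.
- tab1 (a point): Top centre of the rear (+x) face of the black thumb tab of ejector 1, moving with it. The tab is an upright paddle, 10 (dock x) x 34 (y) mm, from 42 to 80 mm above the table, 6 mm clear of the roof; at rest its rear face is 104 mm behind the mouth face. The roof goes on 14 mm behind it.
- ejector1 (a joint): Travel of ejector 1 in m: 0 at rest, 0.065 at its stop. Its tab slides towards the mouth (dock -x) and a plate below pushes the compact of bay 1; at the stop the compact sticks out about 60 mm. Spring: 2 N at rest, 6 N at the stop; let go, it slides back by itself and leaves the compact where it was pushed.
- compact2: Black make-up compact, 90 (x, long) x 52 (y) x 24 (z) mm, about 0.11 kg, small round silver badge on the lid (top). Origin: centre of its underside. If present it starts in bay 2, lid up, its near end about 4 mm inside the mouth, long side along the dock's x. None when absent.
- tab2 (a point): Top centre of the rear (+x) face of the black thumb tab of ejector 2, moving with it. The tab is an upright paddle, 10 (dock x) x 34 (y) mm, from 42 to 80 mm above the table, 6 mm clear of the roof; at rest its rear face is 104 mm behind the mouth face. The roof goes on 14 mm behind it.
- ejector2 (a joint): Travel of ejector 2 in m: 0 at rest, 0.065 at its stop. Its tab slides towards the mouth (dock -x) and a plate below pushes the compact of bay 2; at the stop the compact sticks out about 60 mm. Spring: 2 N at rest, 6 N at the stop; let go, it slides back by itself and leaves the compact where it was pushed.
- compact3: Black make-up compact, 90 (x, long) x 52 (y) x 24 (z) mm, about 0.11 kg, small round silver badge on the lid (top). Origin: centre of its underside. If present it starts in bay 3, lid up, its near end about 4 mm inside the mouth, long side along the dock's x. None when absent.
- tab3 (a point): Top centre of the rear (+x) face of the black thumb tab of ejector 3, moving with it. The tab is an upright paddle, 10 (dock x) x 34 (y) mm, from 42 to 80 mm above the table, 6 mm clear of the roof; at rest its rear face is 104 mm behind the mouth face. The roof goes on 14 mm behind it.
- ejector3 (a joint): Travel of ejector 3 in m: 0 at rest, 0.065 at its stop. Its tab slides towards the mouth (dock -x) and a plate below pushes the compact of bay 3; at the stop the compact sticks out about 60 mm. Spring: 2 N at rest, 6 N at the stop; let go, it slides back by itself and leaves the compact where it was pushed.
- compact4: Black make-up compact, 90 (x, long) x 52 (y) x 24 (z) mm, about 0.11 kg, small round silver badge on the lid (top). Origin: centre of its underside. If present it starts in bay 4, lid up, its near end about 4 mm inside the mouth, long side along the dock's x. None when absent.
- tab4 (a point): Top centre of the rear (+x) face of the black thumb tab of ejector 4, moving with it. The tab is an upright paddle, 10 (dock x) x 34 (y) mm, from 42 to 80 mm above the table, 6 mm clear of the roof; at rest its rear face is 104 mm behind the mouth face. The roof goes on 14 mm behind it.
- ejector4 (a joint): Travel of ejector 4 in m: 0 at rest, 0.065 at its stop. Its tab slides towards the mouth (dock -x) and a plate below pushes the compact of bay 4; at the stop the compact sticks out about 60 mm. Spring: 2 N at rest, 6 N at the stop; let go, it slides back by itself and leaves the compact where it was pushed.
- spray: Bystander: spray can, 52 mm across, 170 mm high. Origin: on its underside. Leave it alone.
- jar: Bystander: cosmetics jar, 68 mm across, 60 mm high. Origin: on its underside. Leave it alone.
- tumbler: Bystander: dark steel tumbler, 72 mm across, 110 mm high. Origin: on its underside. Leave it alone.
- toner: Bystander: white bottle, 56 mm across, 150 mm high. Origin: on its underside. Leave it alone.
- face_mirror: Bystander: black hand mirror lying flat, 12 mm thick, disc 110 mm across (10 mm ahead of the origin in x), handle 110 mm long to -x. Origin: on its underside. Leave it alone.

How it is judged:
By the outcome, as a careful person would: the job done as asked, in the order asked, and still so for the second after the job is handed in, with the robot touching nothing.
Of compact1, compact2, compact3, compact4 only 2 to 3 are there at a start; the rules pass over those that are not, and their reading is None.
At some moment in a run one of caddy may be knocked a few centimetres aside while the robot is not near it.
Once in a run the grip may slacken for a moment while it holds something.
It also fails if it takes over 210 s, if anything falls off the work surface, if the arm or the gripper's body presses on something with over 40 N, if the wrist force passes 120 N, or if a joint passes its speed limit or range.

## Working session

There is one attempt and no reset: what is moved stays moved. The work goes in short steps, Python scripts to look and compute and a tool call to move; the robot and the scene stay as the last step left them, time stands still between calls to the robot, and variables do not carry over. Pictures are saved under pics/ and viewed, about 12 in all and at most 16, crops included, and the job is handed in when it is done.

Besides the shell and the picture viewer there is one more tool, called after ">>>" by a JSON object that holds its "name" and its "arguments". drive_tool: Moves the arm, as the interface text tells. Its arguments: {"type":"object","properties":{"plan":{"type":"array"},"grip_force":{"type":"number"}},"required":["plan"]}

```bash
mkdir -p pics; ls
python3 - <<'E'
from workcell import state, grab_frame, camera_info, search_frame, place_of
import cv2,numpy as np
s=state();print({k:np.round(v,2) for k,v in s.items()})
for c in("scene","top"):
    i=grab_frame(c);cv2.imwrite(f"pics/{c}0.png",i[:,:,::-1]);print(camera_info(c))
for l in "dock stand caddy heat_mat tray compact1 tab1 tab2 tab3 tab4 spray jar tumbler toner face_mirror".split():
    for c in("top","scene"):
        print(l,c,[(round(d["p"],2),np.round(np.array(d["location"])*[512,384],1).tolist()) for d in place_of(c,l)[:5]])
E
```

```text
pics
{'time_s': np.float64(0.0), 'qpos': array([74.37, 18.35, 89.71, -0.  , 72.04, -1.15]), 'qvel': array([-0.05,  0.04,  0.04, -0.07, -0.01, -0.02]), 'effort': array([  0.  , -41.25, -23.2 ,   0.07,   0.05,  -0.  ]), 'ee_pos': array([143.68, 556.25, 213.09]), 'ee_rot': array([ 179.46,   89.9 , -105.02]), 'force': array([-0.97, -0.43, -0.43]), 'torque': array([-0.01,  0.02,  0.04]), 'gripper_width': np.float64(91.53)}
{'intrinsics': array([[387.94789802,   0.        , 253.24773553],
       [  0.        , 387.94789802, 191.17962227],
       [  0.        ,   0.        ,   1.        ]]), 'k1': -0.0038412323588168816, 'origin': array([1361.9140848 ,  647.363368  ,  818.18738128]), 'orientation': array([-127.15320925,   -1.26625649,  131.71884922])}
{'intrinsics': array([[477.52611298,   0.        , 259.13032076],
       [  0.        , 477.52611298, 187.0031762 ],
       [  0.        ,   0.        ,   1.        ]]), 'k1': -0.15152225713566764, 'origin': array([ 402.14349144,  -10.21466843, 1424.68925944]), 'orientation': array([-170.41600522,    0.23121296,  -88.74826474])}
dock top [(0.9
[... 1353 characters left out ...]
b4 top [(0.63, [260.7, 179.6]), (0.6, [215.9, 184.0]), (0.52, [238.7, 182.0]), (0.49, [284.5, 181.2]), (0.38, [260.1, 204.7])]
tab4 scene [(0.68, [229.2, 185.2]), (0.62, [262.9, 198.7]), (0.52, [246.4, 186.5]), (0.5, [280.1, 208.0])]
spray top [(0.66, [345.2, 161.9]), (0.27, [272.2, 142.0])]
spray scene [(0.79, [180.7, 190.7]), (0.27, [287.7, 221.0])]
jar top [(0.89, [171.6, 154.5]), (0.64, [157.6, 242.8])]
jar scene [(0.73, [296.6, 274.8])]
tumbler top [(0.83, [101.5, 219.6]), (0.33, [282.7, 183.6])]
tumbler scene [(0.72, [400.7, 267.6])]
toner top [(0.82, [414.4, 236.6])]
toner scene [(0.8, [185.0, 144.5])]
face_mirror top [(0.71, [269.6, 139.7])]
face_mirror scene [(0.71, [208.2, 229.4])]
```

```bash
cat > h.py <<'E'
import numpy as np,cv2
from scipy.spatial.transform import Rotation as R
from workcell import state, grab_frame, camera_info, search_frame, place_of, env
def rpy(o): return R.from_euler('xyz',o,degrees=True)
def ray(c,px):
    i=camera_info(c);K=i["intrinsics"];d=np.array([(px[0]-K[0,2])/K[0,0],(px[1]-K[1,2])/K[1,1]]);u=d.copy()
    for _ in range(20): u=d/(1+i["k1"]*(u@u))
    return np.array(i["origin"]),rpy(i["orientation"]).apply([u[0],u[1],1])
def at(c,px,z):
    o,d=ray(c,px);return o+d*(z-o[2])/d[2]
def proj(c,P):
    i=camera_info(c);K=i["intrinsics"]
    q=rpy(i["orientation"]).inv().apply(np.atleast_2d(P)-i["origin"]);u=q[:,:2]/q[:,2:]
    u=u*(1+i["k1"]*(u**2).sum(1,keepdims=True))
    return u*[K[0,0],K[1,1]]+[K[0,2],K[1,2]]
def loc(c,l,n=5): return [(round(d["p"],2),np.array(d["location"])*[512,384]) for d in place_of(c,l)[:n]]
def shot(c,name,box=None,s=1):
    i=grab_frame(c)[:,:,::-1].copy()
    if box: i=i[box[1]:box[3],box[0]:box[2]]
    cv2.imwrite(f"pics/{name}.png",cv2.resize(i,None,fx=s,fy=s,interpolation=cv2.INTER_CUBIC))
E
python3 - <<'E'
import cv2
from h import *
i=cv2.imread("pics/top0.png")[120:310,60:460];cv2.imwrite("pics/top0c.png",cv2.resize(i,None,fx=2,fy=2,interpolation=cv2.INTER_CUBIC))
i=cv2.imread("pics/scene0.png")[110:310,150:430];cv2.imwrite("pics/scene0c.png",cv2.resize(i,None,fx=2.8,fy=2.8,interpolation=cv2.INTER_CUBIC))
for n,p,z in [("dock",(252.7,219.8),0),("caddy",(246.3,245.8),4),("stand",(255,246.2),4),("mat",(157.6,241.4),0),("tray",(367.9,241.3),0),("t",(260.7,179.6),80),("t",(215.9,184),80),("t",(238.7,182),80),("t",(284.5,181.2),80),("spray",(345.2,161.9),0),("jar",(171.6,154.5),0),("tumb",(101.5,219.6),0),("toner",(414.4,236.6),0),("mirror",(269.6,139.7),0)]:
    print(n,at("top",p,z).round(0))
for n,p,z in [("dock",(271.3,201.8),0),("caddy",(285.2,190),4),("mat",(356,226),0),("tray",(214.7,157),0),("t",(229,185),80),("t",(246,186),80),("t",(263,198.7),80),("t",(280,208),80)]:
    print(n,at("scene",p,z).round(0))
E
```

```text
dock [543.  18.   0.]
caddy [464.  35.   4.]
stand [464.   9.   4.]
mat [471. 301.   0.]
tray [ 485. -329.    0.]
t [651.  -4.  80.]
t [635. 124.  80.]
t [642.  59.  80.]
t [647. -72.  80.]
spray [ 726. -261.    0.]
jar [738. 273.   0.]
tumb [532. 479.   0.]
toner [ 500. -472.    0.]
mirror [791. -28.   0.]
dock [546.  26.   0.]
caddy [466.  22.   4.]
mat [457. 298.   0.]
tray [ 482. -316.    0.]
t [653. -67.  80.]
t [619. -24.  80.]
t [632.  58.  80.]
t [631. 125.  80.]
```

View pics/top0c.png

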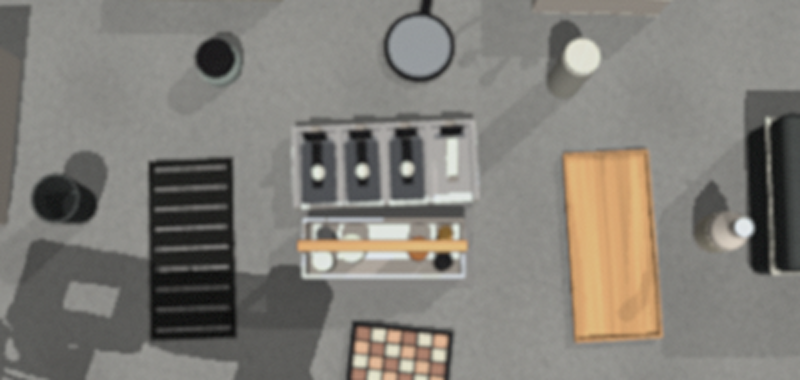

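View pics/scene0c.png

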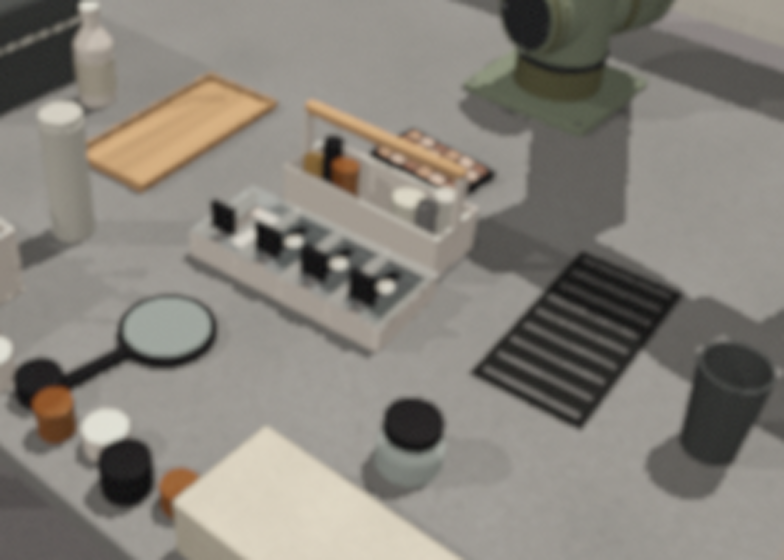

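```bash
cat >> h.py <<'E'
def boxp(x,y,yaw,x0,x1,y0,y1,z):
    P=np.array([[x0,y0],[x1,y0],[x1,y1],[x0,y1]]);c,s=np.cos(np.radians(yaw)),np.sin(np.radians(yaw))
    return np.c_[P@np.array([[c,s],[-s,c]])+[x,y],np.full(4,z)]
def overlay(c,img,quads,box,s,name):
    i=cv2.resize(img[box[1]:box[3],box[0]:box[2]],None,fx=s,fy=s,interpolation=cv2.INTER_CUBIC)
    for q in quads:
        p=((proj(c,q)+.5-box[:2])*s).round().astype(int);cv2.polylines(i,[p.reshape(-1,1,2)],True,(0,0,255),1)
    cv2.imwrite(f"pics/{name}.png",i)
E
python3 - <<'E'
from h import *
f=lambda u,v:(u/2+60,v/2+120)
A=at("top",f(297,246),135);B=at("top",f(467,244),135);print("handle",A,B,np.degrees(np.arctan2(-(A-B)[0],(A-B)[1])),(A+B)/2)
for n,cs,z in[("mat",[(150,162),(232,158),(236,335),(152,340)],3),("tray",[(564,154),(647,150),(662,337),(575,342)],14),("dock",[(293,127),(474,121),(478,203),(296,208)],36)]:
    P=np.array([at("top",f(*c),z) for c in cs]);print(n,P.round(0)[:,:2].tolist(),P.mean(0))
    d=P[0]-P[1]; e=P[0]-P[3];print(np.degrees(np.arctan2(-d[0],d[1])),np.degrees(np.arctan2(e[1],e[0])))
D=(541,20,3.5);im=cv2.imread("pics/top0.png")
q=[boxp(*D,0,118,-136,136,36)]+[boxp(*D,94,104,y-17,y+17,80) for y in(-99,-33,33,99)]
q+=[boxp(471,18,1.5,-8,8,-115,115,137),boxp(471,18,1.5,-42,42,-115,115,64)]
overlay("top",im,q,(190,160,320,290),6,"ov0")
E
```

```text
handle [463.72423808 132.92453353 135.        ] [471.51224306 -96.08814517 135.        ] 1.947699687714596 [467.61824057  18.41819418 135.        ]
mat [[591.0, 377.0], [600.0, 251.0], [336.0, 233.0], [324.0, 359.0]] [462.90029134 305.25380072   3.        ]
4.106121753022455 3.8241233483786097
tray [[615.0, -248.0], [624.0, -375.0], [345.0, -394.0], [337.0, -264.0]] [ 480.38244834 -320.38093183   14.        ]
3.8907345357524132 3.303203820514391
dock [[644.0, 156.0], [658.0, -111.0], [537.0, -118.0], [524.0, 147.0]] [590.64454474  18.69362175  36.        ]
3.136206008686192 4.334231861497573
```

View pics/ov0.png

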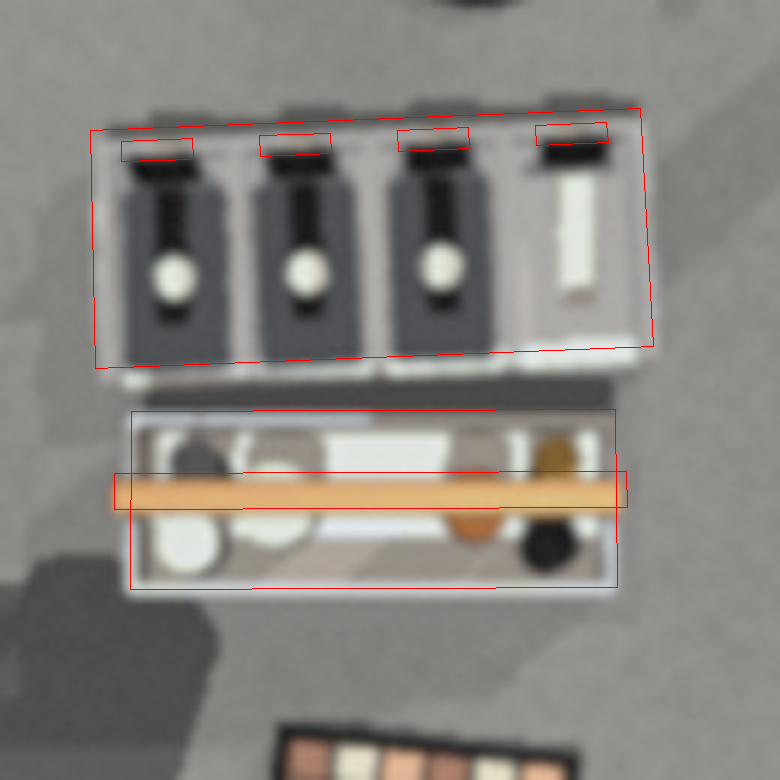

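Run:
```python
from h import *
D=(537,18.5,3.2);C=(467.5,19,1.7)
q=[boxp(*D,0,118,-136,136,36),boxp(*D,0,118,-136,136,0)]+[boxp(*D,94,104,y-17,y+17,80) for y in(-99,-33,33,99)]
q+=[boxp(*C,-8,8,-115,115,137),boxp(*C,-42,42,-115,115,64)]
a=(190,165,320,275);b=(200,140,330,240)
overlay("top",cv2.imread("pics/top0.png"),q,a,5,"a");overlay("scene",cv2.imread("pics/scene0.png"),q,b,5,"b")
cv2.imwrite("pics/ov1.png",cv2.resize(np.vstack([cv2.imread("pics/a.png")[40:320],cv2.imread("pics/b.png")[100:]]),None,fx=.88,fy=.88))
```

```text
(no output)
```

View pics/ov1.png

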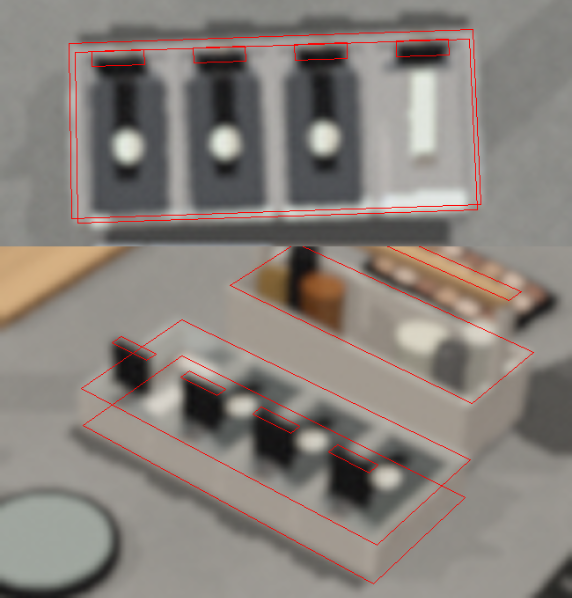

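Run:
```python
from h import *
s=state();M=rpy(s["ee_rot"]).as_matrix();print(M.round(3),s["ee_pos"])
```

```text
[[ 0.    -0.968  0.25 ]
 [ 0.     0.25   0.968]
 [-1.    -0.     0.   ]] [143.82230512 556.74931181 213.97324511]
```

>>> {"name": "drive_tool", "arguments": {"plan": [[0, 0, -73.8, 324, -538, 0, 91], [0, 0, -73.8, 324, -538, 0, 91], [0, 0, -73.8, 324, -538, 0, 91], [0, 0, -73.8, 324, -538, 0, 91], [0, 0, -73.8, 324, -538, 0, 91], [0, 0, -73.8, 324, -538, 0, 91], [0, 0, -73.8, 324, -538, 0, 91], [0, 0, -73.8, 324, -538, 0, 91], [0, 0, -73.8, 324, -538, 0, 91], [0, 0, -73.8, 324, -538, 0, 91]]}}

```text
time_s: 2.85
ee_pos: [467.2, 19.4, 214.3]
ee_rot: [15.8, 89.9, 17.5]
force: [0.8, 0.8, -0.3]
gripper_width: 91.1
```

>>> {"name": "drive_tool", "arguments": {"plan": [[0, 0, 0, 0, 0, -60, 50], [0, 0, 0, 0, 0, -102, 50], [0, 0, 0, 0, 0, -102, 40], [0, 0, 0, 0, 0, -102, 10], [0, 0, 0, 0, 0, -102, 10], [0, 0, 0, 0, 0, -102, 10], [0, 0, 0, 0, 0, -102, 10], [0, 0, 0, 0, 0, -102, 10]], "grip_force": 50}}

```text
time_s: 3.85
ee_pos: [467.8, 19.5, 112.7]
ee_rot: [7.1, 89.8, 8.8]
force: [1.6, -0.5, 0.9]
gripper_width: 15.7
```

Run:
```python
from h import *
s=state();print(s["ee_pos"],s["force"],s["gripper_width"],rpy(s["ee_rot"]).as_matrix()[:,2].round(3))
shot("scene","grip",(150,90,400,270),3)
```

```text
[467.81614661  19.47213797 112.70340698] [ 1.63925591 -0.45426907  0.87939084] 15.736846804858166 [1.    0.03  0.003]
```

View pics/grip.png

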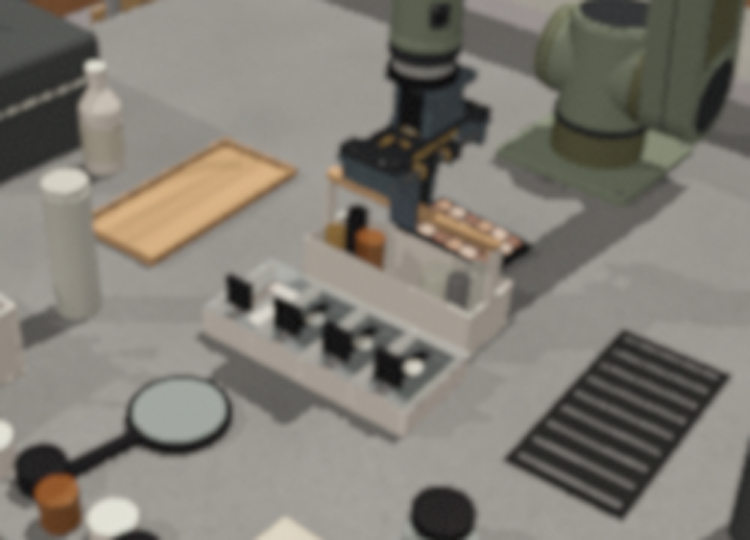

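>>> {"name": "drive_tool", "arguments": {"plan": [[0, 0, 0, 0, 0, 20, 10], [0, 0, 0, 0, 0, 50, 10], [0, 0, 0, 0, 0, 60, 10], [0, 0, 0, 0, 35, 60, 10], [0, 0, 5, 0, 75, 60, 10], [0, 0, 13, 0, 115, 60, 10], [0, 0, 22, 0, 155, 60, 10], [0, 0, 31, 0, 195, 60, 10], [0, 0, 40, 0, 235, 60, 10], [0, 0, 49, 0, 265, 60, 10]]}}

```text
time_s: 5.15
ee_pos: [466.7, 285.6, 170.9]
ee_rot: [93.1, 89.9, 144.1]
force: [-0.7, 0.5, -4.9]
gripper_width: 15.6
```

>>> {"name": "drive_tool", "arguments": {"plan": [[0, 0, 9, -2, 15, 0, 10], [0, 0, 18, -4, 22, 0, 10], [0, 0, 27, -5, 25, 0, 10], [0, 0, 36, -5, 26, 0, 10], [0, 0, 43, -5, 26, 0, 10], [0, 0, 43, -5, 26, 0, 10]]}}

```text
time_s: 5.9
ee_pos: [460.9, 311.1, 169.3]
ee_rot: [110.4, 89.7, -155.7]
force: [-1.2, -0.3, -5.9]
gripper_width: 15.6
```

Run:
```python
from h import *
s=state();print(s["ee_pos"],s["force"],s["gripper_width"],rpy(s["ee_rot"]).as_matrix()[:,2].round(3))
a=grab_frame("scene");b=grab_frame("top")
cv2.imwrite("pics/mv.png",np.vstack([cv2.resize(a[90:290,180:480],None,fx=1.5,fy=1.5),cv2.resize(b[130:310,60:360],None,fx=1.5,fy=1.5)])[:,:,::-1])
```

```text
[460.874223   311.05695986 169.2789503 ] [-1.1566702  -0.34847681 -5.85996333] 15.639050646715727 [-0.069  0.998 -0.002]
```

View pics/mv.png

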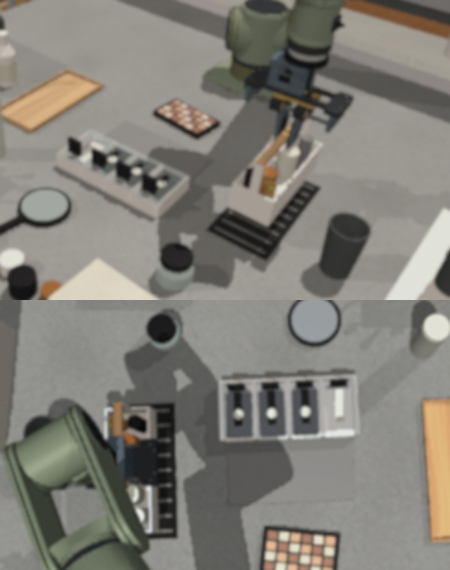

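>>> {"name": "drive_tool", "arguments": {"plan": [[0, 0, 0, 2, -5, -25, 10], [0, 0, 0, 2, -5, -45, 10], [0, 0, 0, 2, -5, -54, 10], [0, 0, 0, 2, -5, -57, 10], [0, 0, 0, 2, -5, -57.5, 10], [0, 0, 0, 2, -5, -57.5, 45], [0, 0, 0, 2, -5, -57.5, 45], [0, 0, 0, 2, -5, -57.5, 45], [0, 0, 0, 2, -5, -20, 45], [0, 0, 0, 2, -5, 40, 45]]}}

```text
time_s: 7.25
ee_pos: [462.2, 305.6, 209.4]
ee_rot: [113.8, 89.5, -152.3]
force: [1.7, 0.2, 0.5]
gripper_width: 44.8
```

Run:
```python
from h import *
s=state();print(s["ee_pos"],s["force"],s["gripper_width"],s["qpos"].round(0),rpy(s["ee_rot"]).as_matrix()[:,2].round(3))
for i in range(3):
  grab_frame("top");
  for l in("dock","stand","tab1","compact1"): print(l,[(p,at("top",x,{"stand":4,"tab1":80,"compact1":5}.get(l,0)).round(0)[:2]) for p,x in loc("top",l)])
```

```text
[462.23442245 305.62671956 209.43253613] [1.72093908 0.19565169 0.53495404] 44.83339939811605 [ 32.  17.  92.   0.  71. -62.] [-0.069  0.998 -0.003]
dock [(0.71, array([540.,  17.]))]
stand [(0.83, array([465.,  12.]))]
tab1 [(0.59, array([643., -10.])), (0.54, array([643.,  52.])), (0.43, array([649., -83.]))]
compact1 [(0.69, array([591.,  52.])), (0.53, array([593.,  -6.])), (0.43, array([580., 123.]))]
dock [(0.56, array([535.,  19.]))]
stand [(0.88, array([463.,  23.]))]
tab1 [(0.54, array([638., -76.])), (0.53, array([642.,  -2.])), (0.48, array([632.,  52.])), (0.41, array([628., 118.]))]
compact1 [(0.58, array([582., 121.])), (0.54, array([578.,  43.])), (0.5, array([588.,  -9.]))]
dock [(0.73, array([546.,  15.]))]
stand [(0.83, array([469.,  13.])), (0.65, array([746., 279.])), (0.42, array([636., 132.])), (0.21, array([653.,  64.])), (0.15, array([655.,  -4.]))]
tab1 [(0.64, array([570., 115.])), (0.61, array([631.,  52.])), (0.6, array([648., -75.])), (0.38, array([644.,  -7.])), (0.38, array([623., 114.]))]
compact1 [(0.66, array([582.,  54.])), (0.56, array([584., 123.])), (0.46, array([596., -22.]))]
```

```bash
cat >> h.py <<'E'
D=(537,18,3.2)
def dk(x,y,F=D):
    c,s=np.cos(np.radians(F[2])),np.sin(np.radians(F[2]));return np.array([F[0]+c*x-s*y,F[1]+s*x+c*y])
def ang(): 
    z=rpy(state()["ee_rot"]).as_matrix()[:,2];return np.degrees(np.arctan2(z[1],z[0]))
E
python3 - <<'E'
from h import *
for k,y in((4,99),(3,33),(2,-33)): print(k,"behind",dk(132,y).round(1),"pushed",dk(104-64+16,y).round(1),"grip",dk(-38,y).round(1),"out",dk(-95,y).round(1))
for x in(-80,0,80): print(dk(x,0,(480,-320,3.6)).round(1))
E
```

```text
4 behind [663.3 124.2] pushed [587.4 120. ] grip [493.5 114.7] out [436.6 111.5]
3 behind [667.   58.3] pushed [591.1  54.1] grip [497.2  48.8] out [440.3  45.6]
2 behind [670.6  -7.6] pushed [594.8 -11.8] grip [500.9 -17.1] out [444.  -20.3]
[ 400.2 -325. ]
[ 480. -320.]
[ 559.8 -315. ]
```

>>> {"name": "drive_tool", "arguments": {"plan": [[0, 0, -0.8, 50, -45, 0, 0], [0, 0, -0.8, 100, -90, 0, 0], [0, 0, -0.8, 150, -136, 0, 0], [0, 0, -0.8, 201, -181.5, 0, 0], [0, 0, -0.8, 201, -181.5, 0, 0], [0, 0, -0.8, 201, -181.5, -50, 0], [0, 0, -0.8, 201, -181.5, -100, 0], [0, 0, -0.8, 201, -181.5, -145, 0], [0, 0, -0.8, 201, -181.5, -152, 0], [0, 0, -0.8, 201, -181.5, -152, 0]]}}

```text
time_s: 9.25
ee_pos: [664.6, 125.3, 58.5]
ee_rot: [110.4, 89.8, -156.4]
force: [-0.1, 0.0, -0.3]
gripper_width: 0.5
```

Run:
```python
from h import *
s=state();print(s["ee_pos"],s["force"],s["gripper_width"],ang())
shot("scene","tab",(190,140,340,260),5)
```

```text
[664.64614485 125.28707703  58.45366423] [-0.11583429  0.03109935 -0.2991735 ] 0.5499833167573576 93.16118416788868
```

View pics/tab.png

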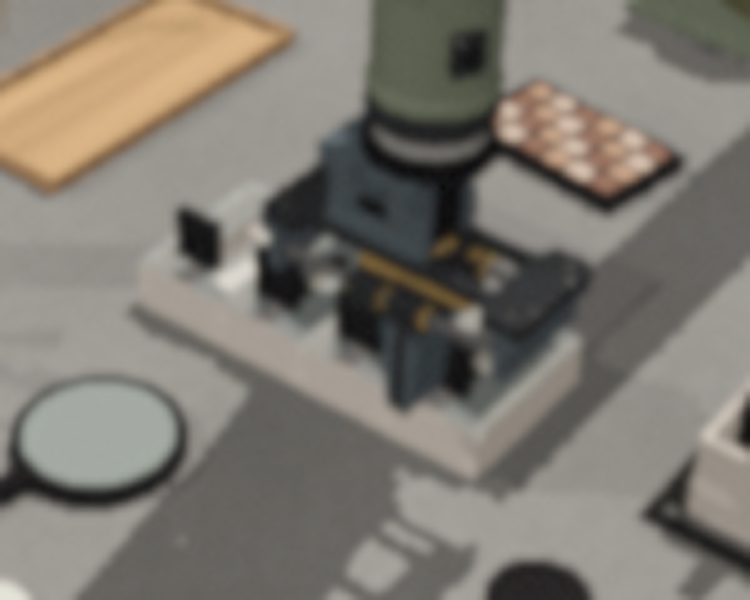

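Run:
```python
from h import *
p=state()["ee_pos"];print((proj("scene",[p,p+[16,0,0],p+[-16,0,0]])-[190,140])*5)
t=dk(104,99);print((proj("scene",[[*t,80],[*dk(104,82),80],[*dk(104,116),80],[*dk(104,82),42],[*dk(104,116),42]])-[190,140])*5)
```

```text
[[412.43228242 394.11977556]
 [395.14505555 407.236763  ]
 [429.43148002 381.22113736]]
[[442.83351849 342.00901148]
 [419.81185771 330.37073055]
 [466.18557856 353.81429048]
 [416.4415576  378.34097293]
 [461.85943952 402.00049827]]
```

>>> {"name": "drive_tool", "arguments": {"plan": [[0, 0, 0, -12, -0.7, 0, 0], [0, 0, 0, -24, -1.3, 0, 0], [0, 0, 0, -36, -2, 0, 0], [0, 0, 0, -48, -2.7, 0, 0], [0, 0, 0, -58, -3.2, 0, 0], [0, 0, 0, -66, -3.7, 0, 0], [0, 0, 0, -71, -4, 0, 0], [0, 0, 0, -75, -4.2, 0, 0], [0, 0, 0, -76, -4.2, 0, 0], [0, 0, 0, -76, -4.2, 0, 0]]}}

```text
time_s: 10.55
ee_pos: [590.3, 121.0, 60.2]
ee_rot: [-115.5, 89.9, -22.4]
force: [5.9, -0.5, 3.6]
gripper_width: 0.4
```

>>> {"name": "drive_tool", "arguments": {"plan": [[0, 0, 0, -3, 0, -1, 0], [0, 0, 0, -5, -0.2, -1, 0], [0, 0, 0, -5, -0.2, -1, 0]]}}

```text
time_s: 10.92
ee_pos: [586.3, 120.8, 59.9]
ee_rot: [-100.2, 89.7, -7.0]
force: [6.4, -0.2, 3.1]
gripper_width: 0.8
```

Run:
```python
from h import *
s=state();print(s["ee_pos"],s["force"],ang())
shot("scene","push",(190,140,340,260),5)
grab_frame("top");print([(p,at("top",x,5).round(0)[:2]) for p,x in loc("top","compact1")])
print([(p,at("scene",x,5).round(0)[:2]) for p,x in loc("scene","compact1")])
```

```text
[586.31066519 120.84954884  59.86688186] [ 6.43930308 -0.21351089  3.11265897] 93.1763139288435
[(0.64, array([591.,  -9.]))]
[(0.61, array([588., -11.])), (0.46, array([519., 116.])), (0.45, array([581.,  41.]))]
```

View pics/push.png

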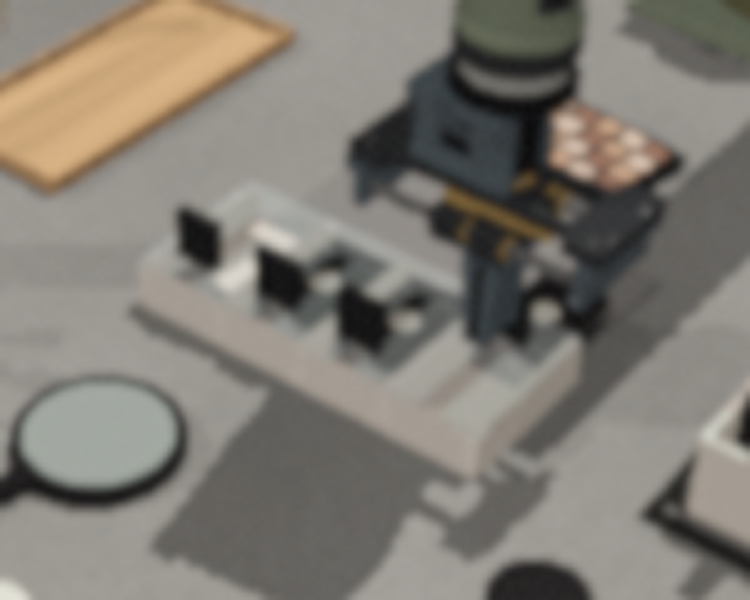

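>>> {"name": "drive_tool", "arguments": {"plan": [[0, 0, 0, 3, 0, 0, 0], [0, 0, 0, 8, 0, 0, 0], [0, 0, 0, 8, 0, 35, 10], [0, 0, 0, 0, 0, 55, 72], [0, 0, 0, -50, -3, 55, 72], [0, 0, 0, -93, -6, 55, 72], [0, 0, 0, -93, -6, 55, 72], [0, 0, 0, -93, -6, 5, 72], [0, 0, 0, -93, -6, -40, 72], [0, 0, 0, -93, -6, -50, 72]]}}

```text
time_s: 12.38
ee_pos: [490.9, 114.4, 7.4]
ee_rot: [143.0, 89.9, -123.9]
force: [-0.5, 0.9, -0.4]
gripper_width: 72.0
```

>>> {"name": "drive_tool", "arguments": {"plan": [[0, 0, 0, 0, 0, 0, 72]]}}

```text
time_s: 12.5
ee_pos: [491.1, 114.4, 7.4]
ee_rot: [131.3, 89.8, -135.6]
force: [0.9, -0.6, 0.2]
gripper_width: 71.7
```

>>> {"name": "drive_tool", "arguments": {"plan": [[0, 0, 0, 0, 0, 0, 40], [0, 0, 0, 0, 0, 0, 40], [0, 0, 0, 0, 0, 0, 40], [0, 0, 0, 0, 0, 0, 40]], "grip_force": 30}}

```text
time_s: 13.0
ee_pos: [492.0, 114.5, 8.6]
ee_rot: [-177.2, 89.9, -84.0]
force: [-0.2, -1.0, 6.4]
gripper_width: 52.0
```

>>> {"name": "drive_tool", "arguments": {"plan": [[0, 0, 0, -15, -0.8, 0.5, 40], [0, 0, 0, -35, -2, 0.5, 40], [0, 0, 0, -55, -3.1, 0.5, 40], [0, 0, 0, -55, -3.1, 0.5, 40]]}}

```text
time_s: 13.5
ee_pos: [434.2, 111.0, 8.8]
ee_rot: [126.3, 89.8, -140.5]
force: [1.0, -0.4, -1.6]
gripper_width: 51.7
```

>>> {"name": "drive_tool", "arguments": {"plan": [[0, 0, 0, 0, 0, 40, 40], [0, 0, -5, 0, -20, 75, 40], [0, 0, -14, 0, -60, 80, 40], [0, 0, -23, 0, -110, 80, 40], [0, 0, -32, 0, -160, 80, 40], [0, 0, -42, 10, -210, 80, 40], [0, 0, -52, 35, -260, 80, 40], [0, 0, -62, 65, -310, 80, 40], [0, 0, -72, 95, -355, 80, 40], [0, 0, -81, 120, -393, 80, 40]]}}

```text
time_s: 14.75
ee_pos: [555.6, -284.3, 88.6]
ee_rot: [119.8, 89.8, 131.6]
force: [0.1, 1.1, -1.2]
gripper_width: 51.5
```

>>> {"name": "drive_tool", "arguments": {"plan": [[0, 0, -9, 4, -9, -20, 40], [0, 0, -13, 4, -10, -20, 40], [0, 0, -13, 4, -10, -20, 40]]}}

```text
time_s: 15.12
ee_pos: [559.8, -294.7, 68.0]
ee_rot: [122.7, 89.8, 121.6]
force: [0.8, -0.0, 0.2]
gripper_width: 51.9
```

Run:
```python
from h import *
s=state();print(s["ee_pos"],s["force"],s["gripper_width"],ang())
a=grab_frame("scene");b=grab_frame("top")
cv2.imwrite("pics/tr.png",np.vstack([cv2.resize(a[90:230,130:330],None,fx=2.2,fy=2.2),cv2.resize(b[170:310,270:470],None,fx=2,fy=2,)[:, :] if 0 else cv2.resize(b[170:300,270:470],(440,286))])[:,:,::-1])
```

```text
[ 559.75265927 -294.71526401   67.9603723 ] [ 0.79814643 -0.04621923  0.20364379] 51.9387683773198 -1.1424152850032898
```

View pics/tr.png

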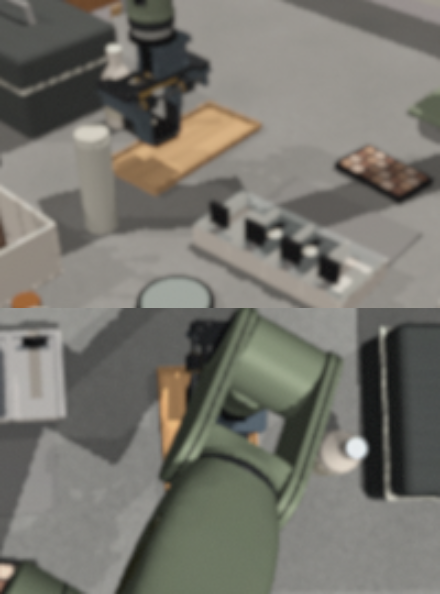

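>>> {"name": "drive_tool", "arguments": {"plan": [[0, 0, 4.7, -1.5, 4.7, -20, 40], [0, 0, 4.7, -1.5, 4.7, -45, 40], [0, 0, 4.7, -1.5, 4.7, -56, 40], [0, 0, 4.7, -1.5, 4.7, -59.5, 40], [0, 0, 4.7, -1.5, 4.7, -59.5, 40]]}}

```text
time_s: 15.85
ee_pos: [558.8, -289.9, 9.7]
ee_rot: [93.7, 89.9, 97.3]
force: [0.4, -1.0, -0.8]
gripper_width: 51.7
```

>>> {"name": "drive_tool", "arguments": {"plan": [[0, 0, 0, 0, 0, -1.5, 40], [0, 0, 0, 0, 0, -1.5, 40], [0, 0, 0, 0, 0, -1.5, 66], [0, 0, 0, 0, 0, -1.5, 66], [0, 0, 0, 0, 0, 30, 66], [0, 0, 0, 0, 0, 85, 40], [0, 0, 5, 0, 30, 120, 0], [0, 0, 15, 0, 80, 120, 0], [0, 0, 25, 0, 135, 120, 0], [0, 0, 35, 0, 190, 120, 0]]}}

```text
time_s: 17.1
ee_pos: [558.8, -98.4, 130.1]
ee_rot: [58.9, 89.9, 97.8]
force: [0.3, 0.5, -0.0]
gripper_width: 18.7
```

Run:
```python
from h import *
s=state();print(s["ee_pos"],s["force"],s["gripper_width"],ang())
```

```text
[558.76418377 -98.4049234  130.11749932] [ 0.32873318  0.508338   -0.04834092] 18.711206848219067 38.90949537409479
```

>>> {"name": "drive_tool", "arguments": {"plan": [[0, 0, 10, 15, 50, 0, 0], [0, 0, 20, 40, 100, 0, 0], [0, 0, 30, 75, 140, 0, 0], [0, 0, 40, 100, 155, 0, 0], [0, 0, 50, 109, 157, 0, 0], [0, 0, 54.3, 109, 157, 0, 0], [0, 0, 54.3, 109, 157, -20, 0], [0, 0, 54.3, 109, 157, -55, 0], [0, 0, 54.3, 109, 157, -71, 0], [0, 0, 54.3, 109, 157, -71, 0]]}}

```text
time_s: 18.35
ee_pos: [667.1, 58.5, 58.0]
ee_rot: [81.1, 89.8, 174.3]
force: [1.1, -0.6, 0.8]
gripper_width: 0.7
```

Run:
```python
from h import *
s=state();print(s["ee_pos"],s["force"],s["gripper_width"],ang())
shot("scene","c1",(130,90,390,270),3)
```

```text
[667.05394292  58.50523849  58.02726354] [ 1.08901747 -0.61580714  0.75876556] 0.7483104771276177 93.20697987654741
```

View pics/c1.png

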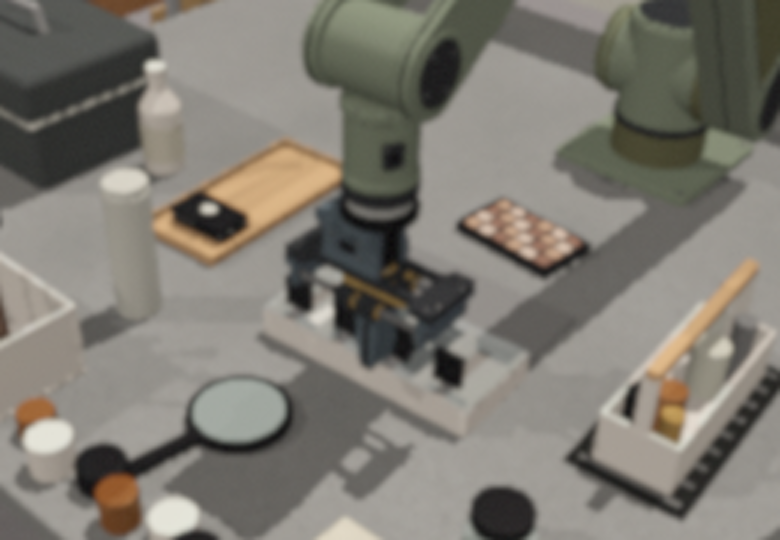

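>>> {"name": "drive_tool", "arguments": {"plan": [[0, 0, 0, -12, -0.7, 0, 0], [0, 0, 0, -24, -1.3, 0, 0], [0, 0, 0, -36, -2, 0, 0], [0, 0, 0, -48, -2.7, 0, 0], [0, 0, 0, -58, -3.2, 0, 0], [0, 0, 0, -66, -3.7, 0, 0], [0, 0, 0, -72, -4, 0, 0], [0, 0, 0, -77, -4.2, 0, 0], [0, 0, 0, -79, -4.3, 0, 0], [0, 0, 0, -79, -4.3, 0, 0]]}}

```text
time_s: 19.65
ee_pos: [590.6, 53.7, 60.7]
ee_rot: [-96.1, 89.7, -2.8]
force: [5.6, -2.8, 2.3]
gripper_width: 0.3
```

>>> {"name": "drive_tool", "arguments": {"plan": [[0, 0, 0, 3, 0, 0, 0], [0, 0, 0, 8, 0, 0, 0], [0, 0, 0, 8, 0, 35, 10], [0, 0, 0, 0, 0, 55, 72], [0, 0, 0, -50, -3, 55, 72], [0, 0, 0, -94, -5.3, 55, 72], [0, 0, 0, -94, -5.3, 55, 72], [0, 0, 0, -94, -5.3, 5, 72], [0, 0, 0, -94, -5.3, -40, 72], [0, 0, 0, -94, -5.3, -51, 72]]}}

```text
time_s: 20.9
ee_pos: [494.3, 48.3, 7.6]
ee_rot: [107.7, 89.9, -159.0]
force: [-0.6, 0.5, -0.4]
gripper_width: 72.2
```

Run:
```python
from h import *
s=state();print(s["ee_pos"],s["force"],s["gripper_width"],ang())
shot("scene","c2",(190,120,340,240),4)
```

```text
[494.28758232  48.31011031   7.61774236] [-0.55829204  0.54275045 -0.43505617] 72.24507696754844 93.2344171397199
```

View pics/c2.png

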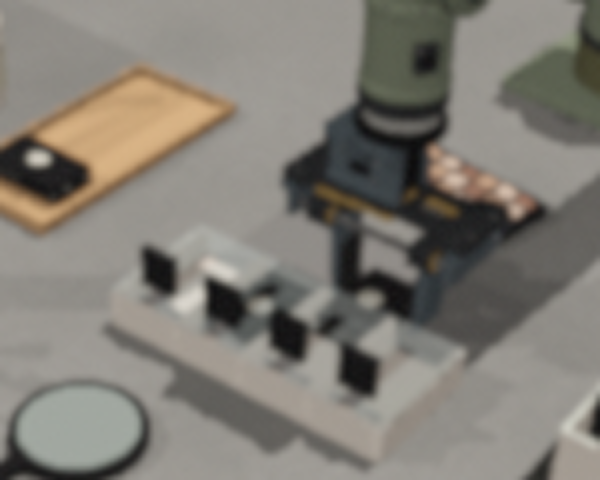

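Compact 3 sits between the open fingers (around crop 380,295). Close, pull out and carry.

>>> {"name": "drive_tool", "arguments": {"plan": [[0, 0, 0, 0, 0, 0, 40], [0, 0, 0, 0, 0, 0, 40], [0, 0, 0, 0, 0, 0, 40], [0, 0, 0, 0, 0, 0, 40], [0, 0, 0, -15, -0.8, 0.5, 40], [0, 0, 0, -35, -2, 0.5, 40], [0, 0, 0, -55, -3.1, 0.5, 40], [0, 0, 0, -55, -3.1, 0.5, 40], [0, 0, 0, -55, -3.1, 40, 40], [0, 0, 0, -55, -3.1, 80, 40]]}}

```text
time_s: 22.2
ee_pos: [437.7, 45.1, 87.9]
ee_rot: [97.5, 89.7, -169.2]
force: [0.1, -0.2, -1.6]
gripper_width: 52.1
```

Run:
```python
from h import *
s=state();print(s["ee_pos"],s["force"],s["gripper_width"],ang())
```

```text
[437.67327966  45.08742412  87.89899769] [ 0.14373256 -0.19580481 -1.62940084] 52.050760028434674 93.23837941201941
```

>>> {"name": "drive_tool", "arguments": {"plan": [[0, 0, -9, 0, -20, 0, 40], [0, 0, -18, 0, -60, 0, 40], [0, 0, -27, 0, -100, 0, 40], [0, 0, -36, 5, -145, 0, 40], [0, 0, -46, 10, -190, 0, 40], [0, 0, -56, 15, -235, 0, 40], [0, 0, -66, 20, -275, 0, 40], [0, 0, -76, 30, -310, 0, 40], [0, 0, -86, 38, -335, 0, 40], [0, 0, -89.6, 40.7, -340, 0, 40]]}}

```text
time_s: 23.45
ee_pos: [477.3, -295.7, 87.0]
ee_rot: [113.1, 89.7, 116.5]
force: [-0.1, 1.1, -2.2]
gripper_width: 51.8
```

Run:
```python
from h import *
s=state();print(s["ee_pos"],s["force"],s["gripper_width"],ang())
```

```text
[ 477.33270972 -295.7446731    87.03009306] [-0.09789589  1.08905516 -2.17198296] 51.81176371352073 3.383977281166093
```

>>> {"name": "drive_tool", "arguments": {"plan": [[0, 0, 0, 1, 0, -30, 40], [0, 0, 0, 1, 0, -60, 40], [0, 0, 0, 1, 0, -75, 40], [0, 0, 0, 1, 0, -79, 40], [0, 0, 0, 1, 0, -79.5, 40], [0, 0, 0, 1, 0, -79.5, 40], [0, 0, 0, 1, 0, -79.5, 66], [0, 0, 0, 1, 0, -79.5, 66], [0, 0, 0, 1, 0, -40, 66], [0, 0, 0, 1, 0, 40, 40]]}}

```text
time_s: 24.7
ee_pos: [477.2, -295.0, 108.8]
ee_rot: [126.8, 89.4, 130.2]
force: [0.5, 0.2, -0.0]
gripper_width: 59.1
```

Run:
```python
from h import *
s=state();print(s["ee_pos"],s["force"],s["gripper_width"],ang(),"d",dk(132,-33)-s["ee_pos"][:2])
```

```text
[ 477.19369774 -294.98971044  108.80345853] [ 0.46065123  0.23449422 -0.0484888 ] 59.05566242613601 3.384554188126661 d [193.4425928  287.40960388]
```

>>> {"name": "drive_tool", "arguments": {"plan": [[0, 0, 9, 0, 40, 21, 0], [0, 0, 18, 10, 90, 21, 0], [0, 0, 28, 25, 140, 21, 0], [0, 0, 38, 50, 190, 21, 0], [0, 0, 48, 85, 230, 21, 0], [0, 0, 58, 125, 260, 21, 0], [0, 0, 68, 160, 280, 21, 0], [0, 0, 78, 185, 287.4, 21, 0], [0, 0, 88, 193.4, 287.4, 21, 0], [0, 0, 89.8, 193.4, 287.4, 21, 0]]}}

```text
time_s: 25.95
ee_pos: [670.9, -7.3, 129.3]
ee_rot: [125.8, 89.4, -141.0]
force: [-0.2, 0.1, 0.7]
gripper_width: 0.2
```

>>> {"name": "drive_tool", "arguments": {"plan": [[0, 0, 0, 0, 0, -30, 0], [0, 0, 0, 0, 0, -60, 0], [0, 0, 0, 0, 0, -70, 0], [0, 0, 0, 0, 0, -70, 0]]}}

```text
time_s: 26.45
ee_pos: [670.6, -7.5, 59.2]
ee_rot: [123.2, 89.3, -143.7]
force: [0.5, 0.5, 0.1]
gripper_width: 0.6
```

Run:
```python
from h import *
s=state();print(s["ee_pos"],s["force"],s["gripper_width"],ang(),"d",dk(132,-33)-s["ee_pos"][:2])
```

```text
[670.56949213  -7.49669409  59.17362731] [0.49140214 0.4947845  0.08400709] 0.6120292710520507 93.12845883878241 d [ 0.0667984  -0.08341247]
```

>>> {"name": "drive_tool", "arguments": {"plan": [[0, 0, 0, -12, -0.7, 0, 0], [0, 0, 0, -24, -1.3, 0, 0], [0, 0, 0, -36, -2, 0, 0], [0, 0, 0, -48, -2.7, 0, 0], [0, 0, 0, -58, -3.2, 0, 0], [0, 0, 0, -66, -3.7, 0, 0], [0, 0, 0, -72, -4, 0, 0], [0, 0, 0, -77, -4.2, 0, 0], [0, 0, 0, -79, -4.3, 0, 0], [0, 0, 0, -79, -4.3, 0, 0]]}}

```text
time_s: 27.7
ee_pos: [594.4, -12.5, 60.6]
ee_rot: [168.8, 89.5, -98.1]
force: [8.4, -2.3, 0.0]
gripper_width: 0.3
```

>>> {"name": "drive_tool", "arguments": {"plan": [[0, 0, 0, 3, 0, 0, 0], [0, 0, 0, 8, 0, 0, 0], [0, 0, 0, 8, 0, 35, 10], [0, 0, 0, 0, 0, 55, 72], [0, 0, 0, -50, -3, 55, 72], [0, 0, 0, -95, -5, 55, 72], [0, 0, 0, -95, -5, 55, 72], [0, 0, 0, -95, -5, 5, 72], [0, 0, 0, -95, -5, -40, 72], [0, 0, 0, -95, -5, -51, 72]]}}

```text
time_s: 28.95
ee_pos: [497.1, -17.3, 7.5]
ee_rot: [133.4, 89.4, -133.5]
force: [0.1, -0.1, 0.9]
gripper_width: 71.6
```

>>> {"name": "drive_tool", "arguments": {"plan": [[0, 0, 0, 0, 0, 0, 40], [0, 0, 0, 0, 0, 0, 40], [0, 0, 0, 0, 0, 0, 40], [0, 0, 0, 0, 0, 0, 40], [0, 0, 0, -15, -0.8, 0.5, 40], [0, 0, 0, -35, -2, 0.5, 40], [0, 0, 0, -55, -3.1, 0.5, 40], [0, 0, 0, -55, -3.1, 0.5, 40], [0, 0, 0, -55, -3.1, 40, 40], [0, 0, 0, -55, -3.1, 80, 40]]}}

```text
time_s: 30.2
ee_pos: [439.8, -20.3, 87.7]
ee_rot: [120.5, 89.2, -146.4]
force: [1.3, -1.1, -1.2]
gripper_width: 51.6
```

Run:
```python
from h import *
s=state();print(s["ee_pos"],s["force"],s["gripper_width"],ang(),[398.6,-300]-s["ee_pos"][:2])
shot("scene","c3",(130,90,390,270),3)
```

```text
[439.83339937 -20.29542919  87.70387582] [ 1.33353953 -1.07265242 -1.20379467] 51.64614110341909 93.14351295091548 [ -41.23339937 -279.70457081]
```

View pics/c3.png

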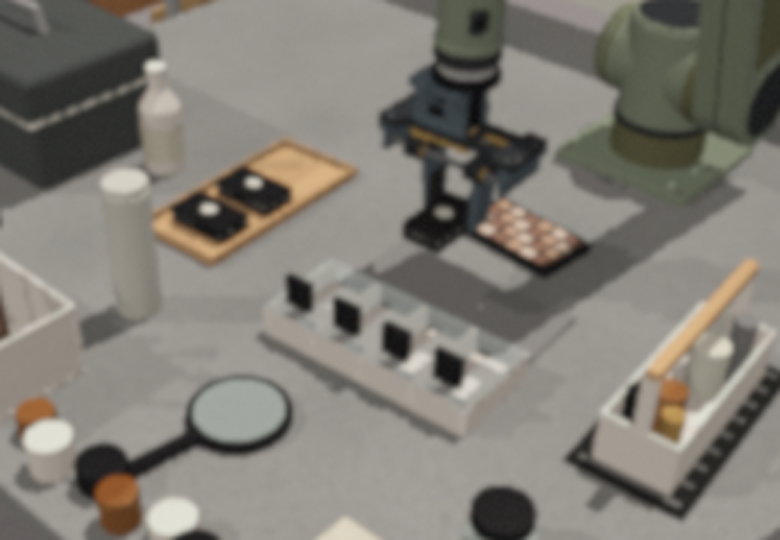

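>>> {"name": "drive_tool", "arguments": {"plan": [[0, 0, -9, 0, -20, 0, 40], [0, 0, -18, 0, -50, 0, 40], [0, 0, -27, 0, -85, 0, 40], [0, 0, -36, -5, -120, 0, 40], [0, 0, -46, -12, -155, 0, 40], [0, 0, -56, -20, -190, 0, 40], [0, 0, -66, -28, -225, 0, 40], [0, 0, -76, -36, -255, 0, 40], [0, 0, -86, -41, -275, 0, 40], [0, 0, -89.6, -41, -279.7, 0, 40]]}}

```text
time_s: 31.5
ee_pos: [400.6, -300.5, 91.7]
ee_rot: [164.2, 89.4, 167.5]
force: [0.5, -0.5, -1.6]
gripper_width: 52.0
```

>>> {"name": "drive_tool", "arguments": {"plan": [[0, 0, 0, 1, 0, -30, 40], [0, 0, 0, 1, 0, -60, 40], [0, 0, 0, 1, 0, -75, 40], [0, 0, 0, 1, 0, -79, 40], [0, 0, 0, 1, 0, -79.5, 40], [0, 0, 0, 1, 0, -79.5, 40], [0, 0, 0, 1, 0, -79.5, 66], [0, 0, 0, 1, 0, -79.5, 66], [0, 0, 0, 1, 0, -40, 66], [0, 0, 0, 1, 0, 40, 40]]}}

```text
time_s: 32.75
ee_pos: [400.5, -299.7, 113.9]
ee_rot: [156.4, 89.2, 159.7]
force: [0.9, -1.1, 0.2]
gripper_width: 58.6
```

Run:
```python
from h import *
s=state();print(s["ee_pos"],s["force"],s["gripper_width"],s["qpos"].round(0),ang())
for c in("scene","top"):
  grab_frame(c);print(c,[(p,at(c,x,3).round(0)[:2],x.round(0)) for p,x in loc(c,"caddy")])
```

```text
[ 400.47506445 -299.68477808  113.93743539] [ 0.85456597 -1.06120814  0.16401902] 58.60191425333165 [-38.  17. 107.  -0.  56. -41.] 3.2832126189033017
scene [(0.61, array([456., 305.]), array([358., 226.]))]
top [(0.63, array([465., 310.]), array([154., 243.]))]
```

>>> {"name": "drive_tool", "arguments": {"plan": [[0, 0, 9, 0, 30, 40, 60], [0, 0, 18, 5, 80, 80, 60], [0, 0, 28, 5, 130, 106, 60], [0, 0, 38, 5, 180, 106, 60], [0, 0, 48, 5, 230, 106, 60], [0, 0, 58, 5, 280, 106, 60], [0, 0, 68, 5, 310, 106, 60], [0, 0, 78, 5, 330, 106, 60], [0, 0, 88, 5, 330, 106, 60], [0, 0, 90.6, 5, 330, 106, 60]]}}

```text
time_s: 34.2
ee_pos: [406.1, 29.4, 219.7]
ee_rot: [148.6, 89.5, -117.3]
force: [0.0, -0.1, -0.3]
gripper_width: 60.2
```

Run:
```python
from h import *
s=state();print(s["ee_pos"],s["force"],s["gripper_width"],ang())
a=grab_frame("scene")[:,:,::-1];b=grab_frame("top")[:,:,::-1]
C=(462.5,305.5,93.9)
q=[boxp(*C,-8,8,-115,115,137),boxp(*C,-42,42,-115,115,63)]
overlay("top",b.copy(),q,(100,170,230,300),3,"x1")
overlay("scene",a.copy(),q+[boxp(480,-320,3.6,-140,140,-65,65,14)],(160,110,420,240),3,"x2")
x=np.zeros((780,780,3),np.uint8);x[:390]=cv2.imread("pics/x2.png");x[390:,:390]=cv2.imread("pics/x1.png");cv2.imwrite("pics/c4.png",cv2.resize(x,(600,600)))
```

```text
[406.05257611  29.35721828 219.68278321] [ 0.00222707 -0.08612823 -0.30920589] 60.16097557007411 94.06700886691914
```

View pics/c4.png

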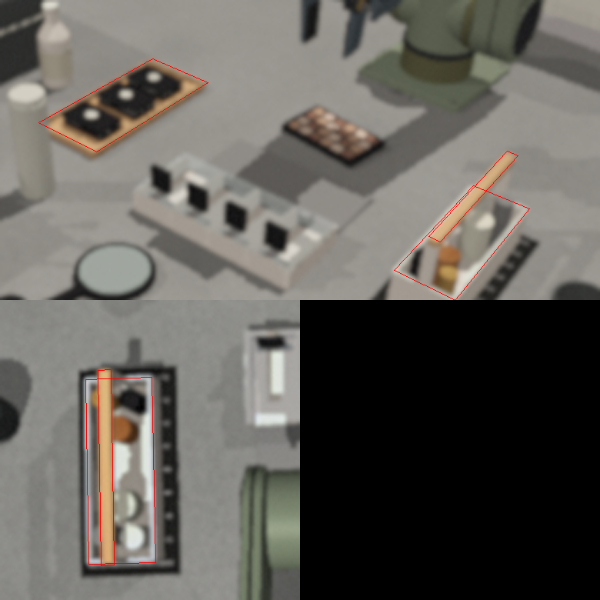

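>>> {"name": "drive_tool", "arguments": {"plan": [[0, 0, 0, 11, 55, 0, 60], [0, 0, 0, 23, 110, 0, 60], [0, 0, 0, 34, 165, 0, 60], [0, 0, 0, 45, 220, 0, 60], [0, 0, 0, 56.5, 276, 0, 60], [0, 0, 0, 56.5, 276, 0, 60], [0, 0, 0, 56.5, 276, -50, 60], [0, 0, 0, 56.5, 276, -98, 60], [0, 0, 0, 56.5, 276, -107.5, 60], [0, 0, 0, 56.5, 276, -107.5, 60]]}}

```text
time_s: 35.55
ee_pos: [462.9, 304.6, 112.6]
ee_rot: [149.5, 89.5, -116.7]
force: [0.8, -0.2, 0.8]
gripper_width: 59.9
```

>>> {"name": "drive_tool", "arguments": {"plan": [[0, 0, 0, 0, 0, 0, 10], [0, 0, 0, 0, 0, 0, 10], [0, 0, 0, 0, 0, 0, 10], [0, 0, 0, 0, 0, 0, 10], [0, 0, 0, 0, 0, 0, 10], [0, 0, 0, 0, 0, 0, 10]], "grip_force": 55}}

```text
time_s: 36.3
ee_pos: [462.9, 304.8, 112.6]
ee_rot: [148.6, 89.5, -117.5]
force: [-0.8, 0.8, 1.3]
gripper_width: 15.5
```

Run:
```python
from h import *
s=state();print(s["ee_pos"],s["force"],s["gripper_width"],ang(),dk(-68,0))
```

```text
[462.89533434 304.82524016 112.61159407] [-0.81453044  0.7803904   1.26779431] 15.508201652216277 93.84270747851156 [469.10602804  14.20413766]
```

>>> {"name": "drive_tool", "arguments": {"plan": [[0, 0, 0, 0, 0, 20, 10], [0, 0, 0, 0, 0, 50, 10], [0, 0, -3, 0, -5, 62, 10], [0, 0, -12, 0, -25, 65, 10], [0, 0, -21, 0, -55, 65, 10], [0, 0, -31, 0, -85, 65, 10], [0, 0, -41, 0, -115, 65, 10], [0, 0, -51, 0, -150, 65, 10], [0, 0, -61, 0, -185, 65, 10], [0, 0, -71, 0, -220, 65, 10]]}}

```text
time_s: 37.55
ee_pos: [461.7, 83.4, 176.4]
ee_rot: [155.7, 89.3, 178.3]
force: [-0.1, 0.9, -6.4]
gripper_width: 15.7
```

Run:
```python
from h import *
s=state();print(s["ee_pos"],s["force"],s["gripper_width"],ang(),dk(-68,0)-s["ee_pos"][:2])
```

```text
[461.67031636  83.39144    176.41265519] [-0.05076463  0.86664944 -6.3819151 ] 15.677461297345399 22.53027611617945 [  7.43571167 -69.18730234]
```

>>> {"name": "drive_tool", "arguments": {"plan": [[0, 0, -8, 3, -30, 0, 10], [0, 0, -16, 6, -60, 0, 10], [0, 0, -19.3, 7.4, -69.2, 0, 10], [0, 0, -19.3, 7.4, -69.2, 0, 10], [0, 0, -19.3, 7.4, -69.2, -25, 10], [0, 0, -19.3, 7.4, -69.2, -40, 10], [0, 0, -19.3, 7.4, -69.2, -52, 10], [0, 0, -19.3, 7.4, -69.2, -52, 10]]}}

```text
time_s: 38.55
ee_pos: [468.3, 14.8, 123.6]
ee_rot: [158.4, 89.2, 161.7]
force: [0.7, 0.9, -4.9]
gripper_width: 16.0
```

Run:
```python
from h import *
s=state();print(s["ee_pos"],s["force"],s["gripper_width"],ang(),dk(-68,0)-s["ee_pos"][:2])
```

```text
[468.2971462   14.81535679 123.59275172] [ 0.68908339  0.86685897 -4.91938421] 15.95617566389082 3.3033888694404956 [ 0.80888183 -0.61121913]
```

>>> {"name": "drive_tool", "arguments": {"plan": [[0, 0, 0, 0.8, -0.6, -6, 10], [0, 0, 0, 0.8, -0.6, -9.5, 10], [0, 0, 0, 0.8, -0.6, -10.5, 10], [0, 0, 0, 0.8, -0.6, -11, 10]]}}

```text
time_s: 39.05
ee_pos: [469.2, 14.3, 113.5]
ee_rot: [157.1, 89.2, 160.4]
force: [-4.2, 0.9, 6.4]
gripper_width: 15.4
```

>>> {"name": "drive_tool", "arguments": {"plan": [[0, 0, 0, 0, 0, 0, 45], [0, 0, 0, 0, 0, 0, 45], [0, 0, 0, 0, 0, 0, 45], [0, 0, 0, 0, 0, 40, 45], [0, 0, 0, 0, 0, 100, 45], [0, 0, 0, -40, 60, 140, 45], [0, 0, 0, -90, 120, 140, 45], [0, 0, 0, -90, 180, 140, 45], [0, 0, 0, -90, 240, 140, 45], [0, 0, 0, -90, 300, 140, 45]]}}

```text
time_s: 40.3
ee_pos: [379.1, 295.8, 254.0]
ee_rot: [151.6, 89.3, 155.0]
force: [1.1, -0.7, -0.1]
gripper_width: 45.0
```

Run:
```python
from h import *
s=state();print(s["ee_pos"],s["force"],s["gripper_width"],ang())
a=grab_frame("scene")[:,:,::-1];b=grab_frame("top")[:,:,::-1]
C=(*dk(-68,0),3.2);T=(480,-320,3.6)
q=[boxp(*C,-8,8,-115,115,138),boxp(*C,-42,42,-115,115,64),boxp(*D,0,118,-136,136,36)]+[boxp(*D,94,104,y-17,y+17,80) for y in(-99,-33,33,99)]
overlay("top",b.copy(),q+[boxp(*T,-140,140,-65,65,14)],(190,165,410,305),3.5,"x1")
overlay("scene",a.copy(),q[:1],(150,110,350,210),3.85,"x2")
x1=cv2.imread("pics/x1.png");x2=cv2.imread("pics/x2.png");cv2.imwrite("pics/fin.png",cv2.resize(np.vstack([x1,cv2.resize(x2,(x1.shape[1],385))]),None,fx=.68,fy=.68))
cv2.imwrite("pics/finraw.png",b)
for c in("scene","top"): print(c,[[ (p,at(c,x,4).round(0)[:2]) for p,x in loc(c,l)] for l in("caddy","dock","stand","compact1")])
```

```text
[379.13891599 295.79861972 253.9813196 ] [ 1.09858519 -0.66888627 -0.07958143] 45.003710151286434 3.3233924778694104
scene [[(0.63, array([501.,   0.]))], [(0.71, array([545.,  28.]))], [(0.17, array([ 502., -468.]))], [(0.85, array([ 490., -317.])), (0.78, array([ 554., -317.])), (0.65, array([ 410., -310.]))]]
top [[(0.69, array([736., 279.])), (0.56, array([ 494., -474.])), (0.52, array([648., 127.]))], [], [(0.83, array([472.,  16.])), (0.63, array([492.,  13.]))], [(0.94, array([ 481., -327.])), (0.82, array([ 556., -322.])), (0.65, array([ 403., -325.]))]]
```

View pics/fin.png

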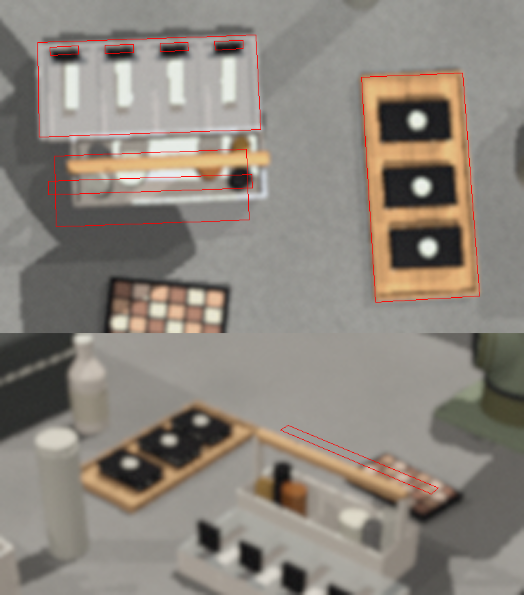

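Run:
```python
from h import *
for c,pts in(("top",[(67,167),(270,158)]),):
    A,B=[at(c,(u/2.38+190,v/2.38+165),138) for u,v in pts];d=A-B;print((A+B)/2,np.linalg.norm(d),np.degrees(np.arctan2(-d[0],d[1])))
    # ranges
C=((A+B)/2)[:2];yaw=np.degrees(np.arctan2(-d[0],d[1]))
b=grab_frame("top")[:,:,::-1].copy();a=grab_frame("scene")[:,:,::-1].copy()
C=(*C,yaw);q=[boxp(*C,-8,8,-115,115,138),boxp(*C,-42,42,-115,115,64),boxp(*C,-42,42,-115,115,4)]
overlay("top",b,q,(200,195,320,260),5,"x1");overlay("scene",a,q,(220,130,340,220),5,"x2")
cv2.imwrite("pics/kn.png",cv2.resize(np.vstack([cv2.imread("pics/x1.png"),cv2.imread("pics/x2.png")]),None,fx=.76,fy=.76));print(np.round(C,1))
```

```text
[492.86040623  -7.56819527 138.        ] 230.14965553751315 3.7697055914228073
[492.9  -7.6   3.8]
```

View pics/kn.png

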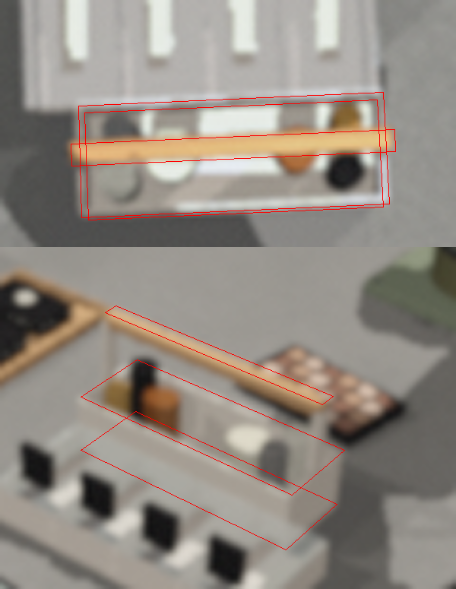

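>>> {"name": "drive_tool", "arguments": {"plan": [[0, 0, 0.5, 20, -55, 0, 60], [0, 0, 0.5, 40, -110, 0, 60], [0, 0, 0.5, 60, -165, 0, 60], [0, 0, 0.5, 80, -220, 0, 60], [0, 0, 0.5, 100, -275, -20, 60], [0, 0, 0.5, 113.5, -303.4, -40, 60], [0, 0, 0.5, 113.5, -303.4, -40, 60], [0, 0, 0.5, 113.5, -303.4, -85, 60], [0, 0, 0.5, 113.5, -303.4, -130, 60], [0, 0, 0.5, 113.5, -303.4, -140.5, 60]]}}

```text
time_s: 42.15
ee_pos: [491.4, -9.5, 111.7]
ee_rot: [159.2, 89.0, 163.0]
force: [-1.2, 0.9, 0.9]
gripper_width: 60.1
```

>>> {"name": "drive_tool", "arguments": {"plan": [[0, 0, 0, 0, 0, 0, 10], [0, 0, 0, 0, 0, 0, 10], [0, 0, 0, 0, 0, 0, 10], [0, 0, 0, 0, 0, 0, 10], [0, 0, 0, 0, 0, 0, 10], [0, 0, 0, 0, 0, 0, 10]]}}

```text
time_s: 42.9
ee_pos: [492.2, -9.6, 112.1]
ee_rot: [157.7, 89.1, 161.4]
force: [1.7, -0.1, 1.0]
gripper_width: 15.8
```

Run:
```python
from h import *
s=state();print(s["ee_pos"],s["force"],s["gripper_width"],ang())
```

```text
[492.24408285  -9.62491421 112.12971376] [ 1.6995947  -0.07617855  0.96401177] 15.821555248853189 3.743939103897083
```

>>> {"name": "drive_tool", "arguments": {"plan": [[0, 0, 0, -2, 0, 8, 10], [0, 0, 0, -8, 4, 15, 10], [0, 0, -0.6, -16, 14, 15, 10], [0, 0, -0.6, -23.1, 22, 15, 10], [0, 0, -0.6, -23.1, 22, 15, 10], [0, 0, -0.6, -23.1, 22, 8, 10], [0, 0, -0.6, -23.1, 22, 3, 10], [0, 0, -0.6, -23.1, 22, 1, 10], [0, 0, -0.6, -23.1, 22, 0.5, 10]]}}

```text
time_s: 44.02
ee_pos: [469.1, 12.3, 112.3]
ee_rot: [158.3, 89.1, 161.4]
force: [0.9, 1.0, -5.8]
gripper_width: 15.6
```

Run:
```python
from h import *
s=state();print(s["ee_pos"],s["force"],s["gripper_width"],ang())
```

```text
[469.14849385  12.25252476 112.33113266] [ 0.89942416  0.98863448 -5.78970182] 15.595134825473135 3.128237871003608
```

>>> {"name": "drive_tool", "arguments": {"plan": [[0, 0, 0, 0, 0, -1, 10], [0, 0, 0, 0, 0, -1.5, 10], [0, 0, 0, 0, 0, -1.5, 10]]}}

```text
time_s: 44.4
ee_pos: [470.0, 12.3, 111.9]
ee_rot: [155.1, 89.2, 158.2]
force: [0.7, 0.8, 6.0]
gripper_width: 15.5
```

Contact with the pad; release, back off and look.

>>> {"name": "drive_tool", "arguments": {"plan": [[0, 0, 0, 0, 0, 0, 45], [0, 0, 0, 0, 0, 0, 45], [0, 0, 0, 0, 0, 0, 45], [0, 0, 0, 0, 0, 40, 45], [0, 0, 0, 0, 0, 100, 45], [0, 0, 0, -40, 60, 140, 45], [0, 0, 0, -90, 120, 140, 45], [0, 0, 0, -90, 180, 140, 45], [0, 0, 0, -90, 240, 140, 45], [0, 0, 0, -90, 300, 140, 45]]}}

```text
time_s: 45.65
ee_pos: [379.8, 293.7, 252.2]
ee_rot: [151.8, 89.2, 155.0]
force: [1.4, -0.2, 0.4]
gripper_width: 44.7
```

Run:
```python
from h import *
s=state();print(s["ee_pos"])
a=grab_frame("scene")[:,:,::-1].copy();b=grab_frame("top")[:,:,::-1].copy()
C=(*dk(-68,0),3.2)
q=[boxp(*C,-8,8,-115,115,138),boxp(*C,-42,42,-115,115,64),boxp(*D,0,118,-136,136,36)]
overlay("top",b,q,(190,165,320,265),5,"x1")
overlay("scene",a,q,(200,125,330,225),5,"x2")
cv2.imwrite("pics/fin2.png",cv2.resize(np.vstack([cv2.imread("pics/x1.png"),cv2.imread("pics/x2.png")[:]]),None,fx=.6,fy=.6))
for c in("scene","top"): print(c,[[ (p,at(c,x,4).round(0)[:2]) for p,x in loc(c,l)] for l in("caddy","stand","compact1")])
```

```text
[379.82671901 293.68664822 252.20743257]
scene [[(0.7, array([465.,  21.])), (0.48, array([738., 281.]))], [], [(0.64, array([ 478., -314.])), (0.63, array([ 409., -307.])), (0.58, array([ 558., -306.]))]]
top [[(0.76, array([468.,  28.]))], [(0.69, array([464.,  14.])), (0.17, array([473.,  26.]))], [(0.76, array([ 409., -329.])), (0.61, array([ 565., -313.])), (0.58, array([466.,  16.])), (0.32, array([794., -23.]))]]
```

View pics/fin2.png

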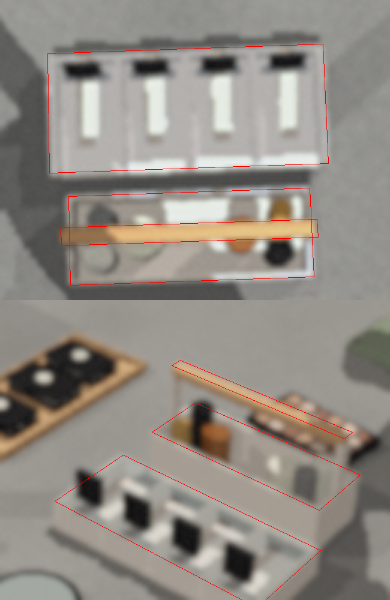

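```bash
python3 -c "
from workcell import env
print(env.job_done())"
```

```text
the job is handed in; nothing more can be done
None
```

The job is done and handed in at about 46 s of robot time. All three compacts are in the tray, and the caddy is back on the middle of its stand pad.

- **Caddy off:** I moved it to the heat mat first, then worked the bays.
- **Compacts:** Bay 1 was empty. I pushed the compacts out of bays 4, 3 and 2 with their tabs and laid them in a row in the tray. The last pictures show them flat with their badges up. The third one was let go about 4 mm above the tray floor and settled flat.
- **Knock:** Right after I first put the caddy back, it was shifted about 3 cm towards the dock. I regripped it, set it down again and backed the arm away.
- **Last checks:** In the final overlays from both cameras, the caddy's rim and handle line up with the stand pose I worked out, to about 2 mm and roughly 1 degree. The caddy looked upright.
- **Disagreements:** The network readings did not agree well with the overlays. They put the caddy 7 to 14 mm off in y, and one final "compact" reading from the top camera was really the caddy. I went by the overlays, since the network readings had been scattering by about a centimetre throughout.

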